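Clear the caps and offer up the module cover

ROBOT

A 6-joint arm with a two-finger parallel gripper is mounted at the origin on the work surface. World frame = base frame: x ahead of the robot, y to its left, z up, the work surface at z = 0. Lengths are in m, angles in rad, forces in N, time in s.
With the tool pointing down it reaches from about 0.35 to 0.975 m from the base axis. Payload 17.4 kg.
Tool frame: the origin (TCP) lies at the very end of the fingers, on their centre line; the grasp point (between the pads) lies 19 mm behind it; z points along the fingers, y is the line along which they close (so a half turn about z gives the same grasp; the last joint's range is limited). The gripper opens to 85 mm and grips with 20 to 120 N. Pads are 22 mm wide; open, the fingers measure 114 mm over their backs; the gripper's body (76 mm by 85 mm) begins 54 mm behind the grasp point. The pads swing forward as they close: fully open they stand 13 mm farther back than shut.
Start: joints at [-1.342, 0.116, 1.442, -0, 1.584, -0.038], TCP at [0.178, -0.651, 0.231] pointing down, gripper open.
Joint ranges: [-2.83, 2.83], [-0.83, 2.19], [0.07, 2.5], [-1.14, 4.28], [0.01, 3], [-2.97, 2.97]. Speed limits (rad/s): [1.89, 1.89, 2.22, 3.14, 3.14, 3.14].

INTERFACE

Orientations are given as a rotation vector (axis times angle).
In Python, from plant import r gives the robot as it stands.
- The arm moves only by the tool jog_arm, never from a script. Its argument "deltas" is a list of rows, each an object of numbers: "x", "y", "z": the shift along the tool's x, y, z normalised to -1 to 1, where 1 is 150 mm; "spin": the turn about the tool's z normalised to -1 to 1, where 1 is 90 degrees. A call has 1 to 12 rows; each row is the pose to reach, as a shift and turn from the pose commanded when the call began, along the tool's axes at that moment; what a row does not reach only later rows make up. A row lasts 1/8 s, in which the tool goes at most 62.5 mm and 10.7 degrees, less where a joint would pass 70% of its speed; a pose out of reach is approached as far as the arm can. A call with a number of a shift or a turn outside -1 to 1 is refused whole. A call with a gripper value outside its range is refused whole. "hand" is the closure, from -1 (fully open) to 1 (shut), so that 0 is half open, set as the call begins (left out, the last holds). The fingers move at their own pace and stop on an object; the grip force is fixed at half the most. Time passes only in rows, so rows that repeat a pose let the fingers close. It gives the time, the measured TCP pose, the force, the opening and the grip force at its end, in the units of the state.
- r.read_state(): the state, without advancing time (a new reading comes with each control period).
- r.grab_frame(name): name is "scene" or "side" or "wrist"; returns the picture (480x640x3 uint8, blue, green, red); there is no depth.
- r.get_calibration(name): a dict with "mtx" (3x3 intrinsics, pixels), "distortion" ([k1, k2, p1, p2, k3] as OpenCV has them; the pictures are not rectified), "pose" (4x4, takes a point from camera to world coordinates); the wrist camera has in their place "hand_eye" (4x4, takes a point from camera to tool coordinates, whose origin is the TCP and whose axes are the flange's). Camera axes: x right, y up, looking along -z (the intrinsics and any distortion apply to the point x, -y, -z); pixel columns grow to the right and rows downward; lengths in m; the calibration is good to about 2 mm. A picture is of the moment at which its call begins: read the wrist's pose just before it. get_calibration takes no time and is no camera call.
- r.hand_in(): hands the job in; it is judged then, once.
The state is a dict: "time": time; "qpos": joint angles; "qvel": joint speeds; "tau": joint torques, N m; "tcp_pos": TCP position; "orientation": TCP orientation; "force": force on the tool from outside, world axes, zero at the start; "moment": the same for the moment, N m; "width": opening from 0.0 (shut) to 1.0 (fully open); "finger_force": force on a finger pad.
Only numpy, scipy, OpenCV 4.12 (cv2) and the standard library are available. Lean on these libraries where they do the work, as an engineer would, in place of code of your own. Each camera call takes 0.05 s, during which the arm holds its last target. There are 200 camera calls.

TASK

The module on the bench is about to be closed: first clear the two loose terminal caps off its circuit board, the red one into the red tray and the blue one into the blue tray. Then lift the white cover plate by its black grip and hold it level and still over the module, hovering about two centimetres above the four brass posts without touching them, with each threaded hole showing through the hole above it, ready for the screws; finish while still holding it there. Leave everything else on the bench where it is.

Things in the scene. Friction and masses are not known exactly. Their poses are not given: they have to be found in the camera images.
- module: fixed grey electronics module, 150 mm (x) x 110 mm (y), long axis along its own x; a green circuit board on top is its deck, 38 mm above the bench, with black chips 3 mm high along its two long edges. Origin at the centre of its underside, on the bench. Four brass posts, 13 mm across, rise 10 mm from the deck (to 48 mm above the bench) at x = +-63, y = +-43 mm, each with a threaded hole (5 mm, dark) in its top
- cover: loose white cover plate, 150 mm (x) x 110 mm (y) x 4 mm, lying flat on the bench, about 0.24 kg; origin at the centre of its underside, z up. A black upright grip stands on its middle: 60 mm along the plate's x, 14 mm thick along y, from 4 to 44 mm above the underside. Four 10 mm through holes at x = +-63, y = +-43 mm match the posts; turned by half a turn it fits just as well
- red_cap: standing knob-shaped terminal cap, all red, 36 mm tall: a straight round grip 18 mm across above a 21 mm flange 6 mm high; origin at the centre of its underside, z up along its axis; about 20 g. Starts standing on the module's deck (underside 38 mm above the bench)
- blue_cap: standing knob-shaped terminal cap, all blue, 36 mm tall: a straight round grip 18 mm across above a 21 mm flange 6 mm high; origin at the centre of its underside, z up along its axis; about 20 g. Starts standing on the module's deck beside the red one, axes at least 50 mm apart along the module's x
- red_cap_mid (a point): middle of the red cap, on its axis 18 mm above its underside
- blue_cap_mid (a point): middle of the blue cap, on its axis 18 mm above its underside
- red_tray: open red plastic tray, 95 x 95 mm outside, 35 mm high, walls and floor 4 mm thick, fixed to the bench; origin at the centre of its underside. The red cap belongs in it.
- blue_tray: open blue plastic tray, 95 x 95 mm outside, 35 mm high, walls and floor 4 mm thick, fixed to the bench; origin at the centre of its underside. The blue cap belongs in it.
- hole0 (a point): centre of the cover's hole at its own x = +63, y = +43 mm, at the underside
- hole2 (a point): centre of the cover's opposite hole, at its own x = -63, y = -43 mm, at the underside
- post0 (a point): centre of the threaded hole in the module's post at its own x = +63, y = +43 mm, at the post's top, 48 mm above the bench
- post2 (a point): centre of the threaded hole in the opposite post, at x = -63, y = -43 mm, at the post's top, 48 mm above the bench
- green_cap: bystander: a green cap of the same shape (36 mm tall, 21 mm across) standing on the bench; stays where it is
- screwdriver: bystander: screwdriver with orange handle, 190 mm long, lying on the bench; origin under its middle
- multimeter: bystander: yellow multimeter, 150 x 75 x 34 mm with a dial 6 mm higher, lying on the bench; origin at the centre of its underside
- screw_jar: bystander: glass jar, 44 mm across, 55 mm tall; origin at the centre of its underside
- solder_reel: bystander: steel-coloured reel standing on its flange, 54 mm across, 38 mm tall; origin at the centre of its underside

How it is judged:
On the way, in this order (a step that is already met when the one before it is completed fails the run):
1. the red cap lies let go in the red tray and the blue cap in the blue tray (x of red_cap_mid in the frame of red_tray between -0.044 and 0.044 m and y of red_cap_mid in the frame of red_tray between -0.044 and 0.044 m and z of red_cap_mid in the frame of red_tray below 0.032 m and contact force between the fingers and red_cap below 0.05 N and linear speed of each of red_cap, blue_cap below 0.03 m/s and x of blue_cap_mid in the frame of blue_tray between -0.044 and 0.044 m and y of blue_cap_mid in the frame of blue_tray between -0.044 and 0.044 m and z of blue_cap_mid in the frame of blue_tray below 0.032 m and contact force between the fingers and blue_cap below 0.05 N), for 0.2 s.
2. the cover is lifted off the bench in the fingers (height (world z) of cover above 0.03 m and contact force between the fingers and cover above 1 N), for 0.2 s.
At the end, for the whole second after the job is handed in: Red cap in the red tray and blue cap in the blue tray, let go and at rest; the cover held in the fingers, still, within 0.09 rad of level, its underside 8 to 35 mm above the post tops, not touching the module, and the holes within 5 mm (horizontally) of the threaded holes, either way round (all of step 1 and ((horizontal distance between hole0 and post0 below 0.005 m and horizontal distance between hole2 and post2 below 0.005 m) or (horizontal distance between hole0 and post2 below 0.005 m and horizontal distance between hole2 and post0 below 0.005 m)) and z of cover in the frame of module between 0.056 and 0.083 m and angle between cover's own z axis and vertical below 0.09 rad and contact force between the fingers and cover above 1 N and contact force between cover and module below 0.05 N and linear speed of cover below 0.02 m/s); the arm keeps its last pose, push and grip.
It fails at once if another thing on the bench is moved by more than 25 mm (distance of any of green_cap, screwdriver, multimeter, screw_jar, solder_reel from where it was at the start of the episode above 0.025 m).
It also fails if it takes over 64 s, if anything falls off the work surface, if the arm or the gripper's body presses on something with over 40 N, if the wrist force passes 120 N, or if a joint passes its speed limit or range.

## Working session

There is one attempt and no reset: what is moved stays moved. The work goes in short steps, Python scripts to look and compute and a tool call to move; the robot and the scene stay as the last step left them, time stands still between calls to the robot, and variables do not carry over. Pictures are saved under pics/ and viewed, at most 10 in all, crops included, and the job is handed in when it is done.

Besides the shell and the picture viewer there is one more tool, called in YAML: its name, and indented under it one key for each argument. jog_arm: Moves the arm, as the interface text tells. Scaled input: -1 to 1 covers 150 mm each way for a shift and 90 degrees each way for a turn. Its arguments: {"type":"object","properties":{"deltas":{"type":"array","items":{"type":"object","properties":{"x":{"type":"number"},"y":{"type":"number"},"z":{"type":"number"},"spin":{"type":"number"}}}},"hand":{"type":"number"}},"required":["deltas"]}

```bash
mkdir -p pics
python3 - <<'E'
from plant import r
import cv2,numpy as np
s=r.read_state();print(s)
for n in("scene","side","wrist"):
    cv2.imwrite(f"pics/{n}0.png",r.grab_frame(n));print(n,r.get_calibration(n))
E
```

```text
{'time': 0.0, 'qpos': array([-1.34182282e+00,  1.16471369e-01,  1.44228621e+00, -2.69410127e-05,
        1.58400857e+00, -3.78195124e-02]), 'qvel': array([-0.00071301, -0.00111144, -0.00050945,  0.0003765 ,  0.00040073,
        0.00065538]), 'tau': array([-1.47316456e-03, -7.31990433e+01, -6.32497287e+01, -3.66249196e-05,
        6.19877756e-03, -3.59664989e-05]), 'tcp_pos': array([ 0.17788169, -0.65093005,  0.23055902]), 'orientation': array([-3.11252718e+00, -4.17680158e-01,  2.17953615e-04]), 'force': array([-0.66584981,  0.39552471,  0.69420289]), 'moment': array([-0.0188051 , -0.01548601, -0.01254382]), 'finger_force': 0.0, 'width': 0.9988836899941478}
scene {'mtx': array([[565.66781517,   0.        , 318.63805307],
       [  0.        , 565.66781517, 237.30235705],
       [  0.        ,   0.        ,   1.        ]]), 'distortion': array([-0.17025538,  0.        ,  0.        ,  0.        ,  0.        ]), 'pose': array([[ 0.66027489, -0.59140787,  0.46289718,  1.05255728],
       [ 0.75094362,  0.52890831, -0.39539814, -0.43755594],
       [-0.0109886 ,  0.60868114,  0.79333884, 
[... 497 characters left out ...]
 0.64864481,  0.65886798],
       [ 0.        ,  0.        ,  0.        ,  1.        ]])}
wrist {'mtx': array([[374.44443395,   0.        , 317.92874852],
       [  0.        , 374.44443395, 233.92031236],
       [  0.        ,   0.        ,   1.        ]]), 'distortion': array([-0.00956809,  0.        ,  0.        ,  0.        ,  0.        ]), 'hand_eye': array([[-3.64663348e-04,  9.50312817e-01,  3.11296350e-01,
         8.00811110e-02],
       [ 9.99999837e-01,  2.09744669e-04,  5.31134532e-04,
         3.99561933e-04],
       [ 4.39451203e-04,  3.11296493e-01, -9.50312738e-01,
        -1.43189540e-01],
       [ 0.00000000e+00,  0.00000000e+00,  0.00000000e+00,
         1.00000000e+00]])}
```

View pics/scene0.png

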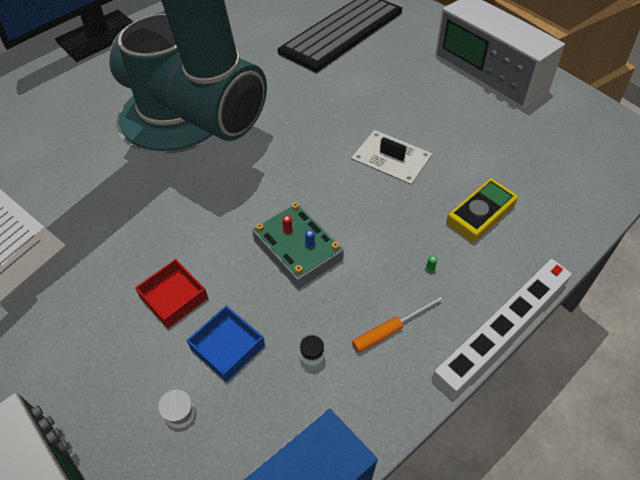

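View pics/side0.png

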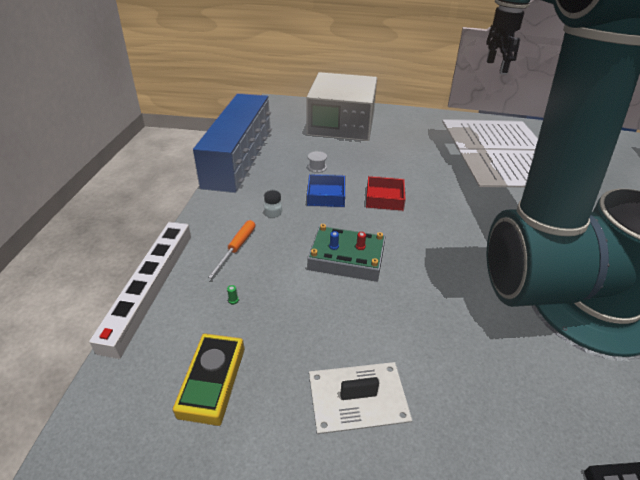

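The scene picture shows the red cap at (287,225) and the blue at (310,239) on the module. The red tray is at (172,292), the blue tray at (226,343), and the cover at (392,157) with its grip at (393,148). The side picture agrees.

```bash
cat > h.py <<'E'
import cv2,numpy as np
from scipy.spatial.transform import Rotation as R
from plant import r
def campose(n,s=None):
    c=r.get_calibration(n)
    if n!="wrist": return c,c["pose"]
    s=s or r.read_state(); T=np.eye(4);T[:3,:3]=R.from_rotvec(s["orientation"]).as_matrix();T[:3,3]=s["tcp_pos"]
    return c,T@c["hand_eye"]
def cast(n,px,z,s=None):
    c,P=campose(n,s)
    u=cv2.undistortPoints(np.array(px,float).reshape(-1,1,2),c["mtx"],c["distortion"])[:,0]
    d=np.c_[u[:,0],-u[:,1],-np.ones(len(u))]@P[:3,:3].T
    return P[:3,3]+d*((z-P[2,3])/d[:,2])[:,None]
def blobs(im,lo,hi,amin=10,roi=None):
    m=cv2.inRange(cv2.cvtColor(im,cv2.COLOR_BGR2HSV),np.array(lo),np.array(hi))
    if roi: k=np.zeros_like(m);x0,y0,x1,y1=roi;k[y0:y1,x0:x1]=255;m&=k
    _,_,st,ce=cv2.connectedComponentsWithStats(m)
    o=[(int(a[4]),np.round(c,1),a[:4]) for a,c in zip(st[1:],ce[1:]) if a[4]>=amin]
    return sorted(o,key=lambda t:-t[0])
def tool(dworld,s=None):
    s=s or r.read_state(); return R.from_rotvec(s["orientation"]).as_matrix().T@np.array(dworld)
E
python3 - <<'E'
from h import *
np.set_printoptions(precision=4,suppress=True)
for n,roi in(("scene",(240,190,350,290)),("side",(300,215,395,285))):
    im=cv2.imread(f"pics/{n}0.png")
    print(n)
    print("brass");[print(b[0],b[1],cast(n,b[1],.048)[0]) for b in blobs(im,(12,120,120),(28,255,255),4,roi)]
    for nm,lo,hi in(("red",(0,150,60),(6,255,255)),("blue",(105,150,50),(125,255,255))):
        for b in blobs(im,lo,hi,20)[:3]: print(nm,b[0],b[1],b[2],"z56",cast(n,b[1],.056)[0],"z35",cast(n,b[1],.018)[0])
    for b in blobs(im,(0,0,150),(180,40,255),300)[:6]: print("white",b[0],b[1],b[2],cast(n,b[1],.004)[0])
    for b in blobs(im,(0,0,0),(180,255,40),80,(376,130,412,170) if n=="scene" else (335,370,385,405)): print("grip",b[0],b[1],b[2],cast(n,b[1],.03)[0])
E
```

```text
scene
brass
31 [298.  267.9] [ 0.5854 -0.0891  0.048 ]
29 [334.7 244.4] [ 0.5904 -0.0035  0.048 ]
24 [259.2 225.9] [ 0.4606 -0.082   0.048 ]
22 [294.6 205. ] [0.4655 0.0029 0.048 ]
red 2328 [171.4 292.8] [136 259  72  69] z56 [ 0.4817 -0.2948  0.056 ] z35 [ 0.4559 -0.2883  0.018 ]
red 107 [286.8 224.9] [282 215  11  19] z56 [ 0.4996 -0.0445  0.056 ] z35 [ 0.4745 -0.0267  0.018 ]
red 60 [556.6 269.6] [552 265  10  10] z56 [0.9107 0.2582 0.056 ] z35 [0.9043 0.2897 0.018 ]
blue 5095 [319.8 454.8] [245 409 132  71] z56 [ 0.8674 -0.2847  0.056 ] z35 [ 0.859  -0.2778  0.018 ]
blue 3187 [225.8 342.8] [187 306  78  76] z56 [ 0.6253 -0.279   0.056 ] z35 [ 0.606  -0.2718  0.018 ]
blue 803 [33.1 13.8] [ 0  0 80 40] z56 [-0.6778 -0.1017  0.056 ] z35 [-0.7561 -0.0865  0.018 ]
white 3359 [ 22.2 446.1] [  0 393  65  87] [ 0.5321 -0.6509  0.004 ]
white 2918 [502.8 324.2] [435 259 136 131] [0.9028 0.1245 0.004 ]
white 2801 [505.4  27.2] [443   0 122  61] [0.3126 0.9342 0.004 ]
white 1677 [391.9 157.3] [351 130  81  53] [0.4718 0.2787 0.004 ]
white 1410 [ 15.1 224.6] [  0 189  44  73] [ 0.069  -0.4588
[... 548 characters left out ...]
  11] z56 [0.9002 0.2793 0.056 ] z35 [0.9269 0.2545 0.018 ]
blue 1269 [226.7 121.4] [194  94  69  56] z56 [ 0.953  -0.5264  0.056 ] z35 [ 0.983 -0.602  0.018]
blue 746 [326.5 194.6] [307 176  38  31] z56 [ 0.5933 -0.1933  0.056 ] z35 [ 0.6007 -0.2478  0.018 ]
blue 122 [334.  240.5] [329 231  10  19] z56 [ 0.5526 -0.0302  0.056 ] z35 [ 0.5574 -0.0745  0.018 ]
white 17552 [ 57.7 328.6] [  0 221 189 259] [1.0329 0.2543 0.004 ]
white 6607 [150.7 171.6] [ 74 127 132  93] [ 1.102  -0.2912  0.004 ]
white 4715 [358.2 398. ] [309 362 104  71] [0.466  0.2911 0.004 ]
white 4046 [495.  148.6] [443 119  95  67] [ 0.125  -0.6187  0.004 ]
white 1639 [343.3  87.2] [307  72  70  31] [ 0.6499 -1.0055  0.004 ]
```

jog_arm:
  deltas:
    - {"x":0.3,"y":-0.3}
    - {"x":0.55,"y":-0.6}
    - {"x":0.78,"y":-0.84}
    - {"x":0.78,"y":-0.84}
  hand: -0.2

```text
schema error: expected keys x, y, z, spin
```

jog_arm:
  deltas:
    - {"x":0.3,"y":-0.3}
    - {"x":0.55,"y":-0.6}
    - {"x":0.78,"y":-0.84}
    - {"x":0.78,"y":-0.84}

```text
schema error: expected keys x, y, z, spin
```

jog_arm:
  deltas:
    - {"x":0.3,"y":-0.3}
    - {"x":0.55,"y":-0.6}
    - {"x":0.78,"y":-0.84}
    - {"x":0.78,"y":-0.84}

```text
schema error: expected keys x, y, z, spin
```

jog_arm:
  deltas:
    - {"x":0.3,"y":-0.3,"spin":0.1}
    - {"x":0.55,"y":-0.6,"spin":0.205}
    - {"x":0.78,"y":-0.84,"spin":0.205}
    - {"x":0.78,"y":-0.84,"spin":0.205}
    - {"x":0.78,"y":-0.84,"spin":0.205}

```text
schema error: expected keys x, y, z, spin
```

Run:
```python
from h import *
np.set_printoptions(precision=4,suppress=True)
s=r.read_state();im=r.grab_frame("wrist");cv2.imwrite("pics/w1.png",im)
print(s["time"],s["tcp_pos"],s["orientation"],s["width"])
for nm,lo,hi,z in(("brass",(12,120,100),(28,255,255),.048),("red",(0,150,60),(6,255,255),.074),("blue",(105,150,50),(125,255,255),.074)):
    for b in blobs(im,lo,hi,40)[:5]: print(nm,b[0],b[1],b[2],cast("wrist",b[1],z,s)[0])
```

```text
0.15 [ 0.1779 -0.651   0.2308] [-3.1129 -0.4177  0.0001] 1.0003099026060724
```

View pics/w1.png

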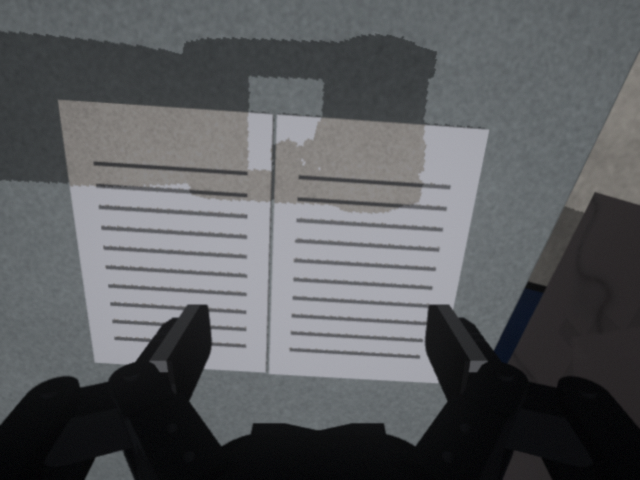

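The calls were refused because every row needs all four keys, so the arm has not moved. The wrist picture shows the notebook, with the fingers at (190,350) and (450,350).

jog_arm:
  deltas:
    - {"x":0.3,"y":-0.3,"z":0,"spin":0}
    - {"x":0.55,"y":-0.6,"z":0,"spin":0}
    - {"x":0.78,"y":-0.84,"z":0,"spin":0}
    - {"x":0.78,"y":-0.84,"z":0,"spin":0}
  hand: -0.2

```text
time: 0.7
tcp_pos: [0.2589, -0.4966, 0.2319]
orientation: [3.112, 0.422, 0.001]
force: [-0.1, -0.5, 0.3]
width: 0.599
finger_force: 0.0
```

jog_arm:
  deltas:
    - {"x":0.3,"y":-0.3,"z":0,"spin":0}
    - {"x":0.55,"y":-0.6,"z":0,"spin":0}
    - {"x":0.78,"y":-0.84,"z":0,"spin":0}
    - {"x":0.78,"y":-0.84,"z":0,"spin":0}

```text
time: 1.2
tcp_pos: [0.3383, -0.3448, 0.2316]
orientation: [3.113, 0.422, 0.001]
force: [-0.5, 0.0, -0.3]
width: 0.599
finger_force: 0.0
```

jog_arm:
  deltas:
    - {"x":0.3,"y":-0.3,"z":0,"spin":0}
    - {"x":0.55,"y":-0.6,"z":0,"spin":0}
    - {"x":0.78,"y":-0.84,"z":0,"spin":0}
    - {"x":0.78,"y":-0.84,"z":0,"spin":0}

```text
time: 1.7
tcp_pos: [0.4179, -0.1927, 0.2313]
orientation: [-3.113, -0.423, -0.0]
force: [0.4, -1.8, -0.3]
width: 0.6
finger_force: 0.0
```

jog_arm:
  deltas:
    - {"x":0.3,"y":-0.3,"z":0,"spin":0.1}
    - {"x":0.55,"y":-0.6,"z":0,"spin":0.205}
    - {"x":0.78,"y":-0.84,"z":0,"spin":0.205}
    - {"x":0.78,"y":-0.84,"z":0,"spin":0.205}
    - {"x":0.78,"y":-0.84,"z":0,"spin":0.205}

```text
time: 2.33
tcp_pos: [0.4966, -0.0429, 0.2311]
orientation: [3.14, -0.087, -0.001]
force: [0.5, -0.2, 0.3]
width: 0.601
finger_force: 0.0
```

Run:
```python
from h import *
np.set_printoptions(precision=4,suppress=True)
s=r.read_state();im=r.grab_frame("wrist");cv2.imwrite("pics/w2.png",im)
print(s["time"],s["tcp_pos"],s["orientation"],s["width"])
for nm,lo,hi,z in(("brass",(12,120,100),(28,255,255),.048),("red",(0,150,60),(6,255,255),.074),("blue",(105,150,50),(125,255,255),.074)):
    for b in blobs(im,lo,hi,40)[:5]: print(nm,b[0],b[1],b[2],cast("wrist",b[1],z,s)[0])
```

```text
2.325 [ 0.4966 -0.0429  0.2311] [ 3.1399 -0.0874 -0.001 ] 0.6005030903942616
brass 198 [366.1  95.7] [358  88  17  17] [ 0.5865 -0.0877  0.048 ]
brass 182 [262.   95.5] [254  88  16  16] [ 0.5914 -0.0026  0.048 ]
brass 140 [360.5 240. ] [354 234  14  14] [ 0.4617 -0.0805  0.048 ]
brass 128 [268.  240.1] [262 234  13  13] [0.4663 0.0046 0.048 ]
red 9722 [568.6 224.9] [508 171 125 108] [ 0.4744 -0.2531  0.074 ]
red 414 [316.5 203.5] [306 191  22  29] [ 0.5046 -0.0425  0.074 ]
blue 14942 [572.2  59.9] [507   0 133 126] [ 0.6025 -0.2367  0.074 ]
blue 384 [301.9 139.4] [290 127  25  27] [ 0.5564 -0.034   0.074 ]
```

View pics/w2.png

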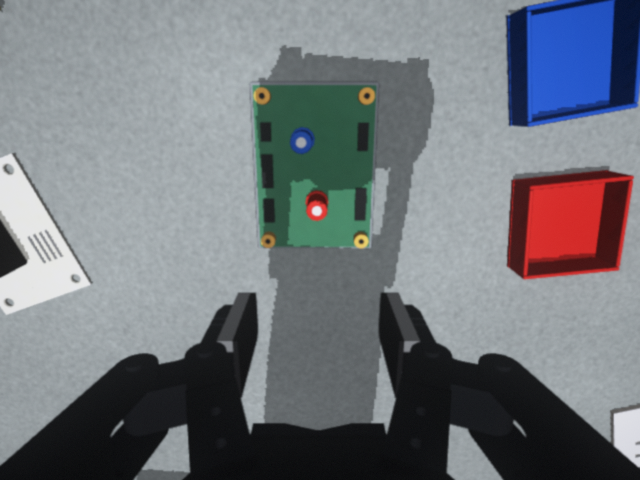

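The wrist picture shows the cap tops at about (317,211) red and (301,142) blue. The tray floors are centred near (563,222) red and (570,62) blue.

Run:
```python
from h import *
np.set_printoptions(precision=4,suppress=True)
s=r.read_state()
print(cast("wrist",[(317,211),(301,142)],.074,s)); print(cast("wrist",[(563,222),(570,62)],.004,s))
im=cv2.imread("pics/scene0.png")
for c in((136,294),(174,261),(207,292),(169,325)),((188,341),(226,308),(264,341),(226,378)):print(cast("scene",c,.033).mean(0))
print(R.from_rotvec(s["orientation"]).as_matrix())
p=s["tcp_pos"];t=cast("wrist",[(317,211)],.074,s)[0];t[2]=.047;print(tool(t-p)/.15)
```

```text
[[ 0.4981 -0.0427  0.074 ]
 [ 0.5544 -0.0335  0.074 ]]
[[ 0.4537 -0.2949  0.004 ]
 [ 0.6065 -0.2794  0.004 ]]
[ 0.4653 -0.2905  0.033 ]
[ 0.6115 -0.273   0.033 ]
[[ 0.9984 -0.0566 -0.0004]
 [-0.0566 -0.9984 -0.0004]
 [-0.0004  0.0004 -1.    ]]
[ 0.0116 -0.0041  1.2277]
```

jog_arm:
  deltas:
    - {"x":0.01,"y":0,"z":0.35,"spin":0}
    - {"x":0.01,"y":0,"z":0.65,"spin":0}
    - {"x":0.01,"y":0,"z":0.9,"spin":0}
    - {"x":0.01,"y":0,"z":0.9,"spin":0}
    - {"x":0.01,"y":0,"z":0.9,"spin":0}

```text
time: 3.0
tcp_pos: [0.4986, -0.0426, 0.0981]
orientation: [3.14, -0.089, 0.003]
force: [0.8, 0.7, 0.5]
width: 0.602
finger_force: 0.0
```

jog_arm:
  deltas:
    - {"x":0,"y":0,"z":0.15,"spin":0}
    - {"x":0,"y":0,"z":0.325,"spin":0}
    - {"x":0,"y":0,"z":0.325,"spin":0}
    - {"x":0,"y":0,"z":0.325,"spin":0}

```text
time: 3.5
tcp_pos: [0.4989, -0.042, 0.0497]
orientation: [3.14, -0.087, 0.004]
force: [-0.8, 0.2, -0.4]
width: 0.601
finger_force: 0.0
```

jog_arm:
  deltas:
    - {"x":0,"y":0,"z":0,"spin":0}
    - {"x":0,"y":0,"z":0,"spin":0}
    - {"x":0,"y":0,"z":0,"spin":0}
    - {"x":0,"y":0,"z":0,"spin":0}
    - {"x":0,"y":0,"z":0,"spin":0}
  hand: 1

```text
time: 4.12
tcp_pos: [0.4985, -0.0417, 0.0487]
orientation: [3.14, -0.087, 0.002]
force: [-1.7, 0.8, 8.1]
width: 0.187
finger_force: 58.5
```

jog_arm:
  deltas:
    - {"x":0,"y":0,"z":-0.2,"spin":0}
    - {"x":0,"y":0,"z":-0.4,"spin":0}
    - {"x":0,"y":0,"z":-0.6,"spin":0}
    - {"x":0,"y":0,"z":-0.6,"spin":0}

```text
time: 4.62
tcp_pos: [0.499, -0.0418, 0.1402]
orientation: [3.14, -0.087, 0.006]
force: [-1.2, -0.2, -0.7]
width: 0.187
finger_force: 58.5
```

jog_arm:
  deltas:
    - {"x":-0.04,"y":0.3,"z":0,"spin":0}
    - {"x":-0.06,"y":0.6,"z":0,"spin":0}
    - {"x":-0.086,"y":0.84,"z":0,"spin":0}
    - {"x":-0.086,"y":0.84,"z":0,"spin":0}

```text
time: 5.12
tcp_pos: [0.4775, -0.1684, 0.1368]
orientation: [-3.14, 0.091, 0.002]
force: [-0.0, 0.7, -0.2]
width: 0.191
finger_force: 58.7
```

jog_arm:
  deltas:
    - {"x":-0.04,"y":0.3,"z":0,"spin":0}
    - {"x":-0.06,"y":0.6,"z":0,"spin":0}
    - {"x":-0.086,"y":0.84,"z":0,"spin":0}
    - {"x":-0.086,"y":0.84,"z":0,"spin":0}

```text
time: 5.62
tcp_pos: [0.458, -0.2928, 0.1368]
orientation: [-3.14, 0.09, 0.001]
force: [0.0, 0.6, -0.2]
width: 0.191
finger_force: 58.8
```

Run:
```python
from h import *
s=r.read_state();im=r.grab_frame("scene");cv2.imwrite("pics/s3.png",im[200:440,80:400]);print(s["tcp_pos"])
```

```text
[ 0.45800639 -0.29279699  0.13681391]
```

View pics/s3.png

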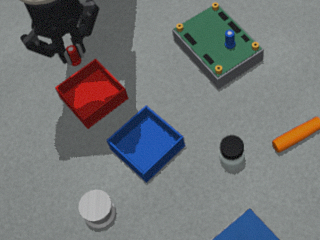

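The crop shows the red cap held in the fingers at (73,55), above the red tray. I'll lower it, release it and come back up.

jog_arm:
  deltas:
    - {"x":0,"y":0,"z":0.25,"spin":0}
    - {"x":0,"y":0,"z":0.5,"spin":0}
    - {"x":0,"y":0,"z":0.65,"spin":0}
    - {"x":0,"y":0,"z":0.76,"spin":0}
    - {"x":0,"y":0,"z":0.76,"spin":0}
    - {"x":0,"y":0,"z":0.76,"spin":0}

```text
time: 6.42
tcp_pos: [0.4589, -0.2918, 0.0246]
orientation: [3.14, -0.086, 0.002]
force: [0.4, -0.6, 0.2]
width: 0.186
finger_force: 58.8
```

jog_arm:
  deltas:
    - {"x":0,"y":0,"z":0,"spin":0}
    - {"x":0,"y":0,"z":0,"spin":0}
    - {"x":0,"y":0,"z":0,"spin":0}
    - {"x":0,"y":0,"z":0,"spin":0}
  hand: 0.2

```text
time: 6.92
tcp_pos: [0.4583, -0.2919, 0.0236]
orientation: [3.14, -0.087, 0.0]
force: [-1.1, -0.2, 0.1]
width: 0.399
finger_force: 0.0
```

jog_arm:
  deltas:
    - {"x":0,"y":0,"z":-0.2,"spin":0}
    - {"x":0,"y":0,"z":-0.45,"spin":0}
    - {"x":0,"y":0,"z":-0.8,"spin":0}
    - {"x":0,"y":0,"z":-0.8,"spin":0}

```text
time: 7.42
tcp_pos: [0.4597, -0.2928, 0.148]
orientation: [3.137, -0.087, 0.009]
force: [0.0, 0.2, -0.7]
width: 0.399
finger_force: 0.0
```

Run:
```python
from h import *
s=r.read_state();print(s["tcp_pos"],s["orientation"],tool(np.array([.554,-.035,.138])-s["tcp_pos"])/.15)
im=r.grab_frame("wrist");cv2.imwrite("pics/w4.png",im)
```

```text
[ 0.45968813 -0.29280572  0.14797327] [ 3.13679745 -0.08665931  0.00851066] [ 0.53253638 -1.75102023  0.06341412]
```

View pics/w4.png

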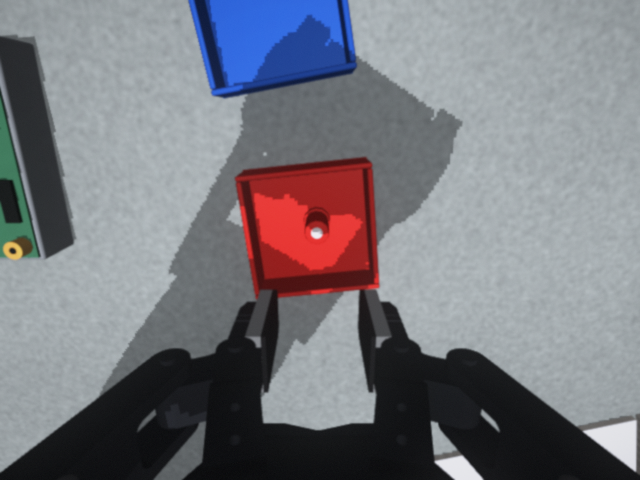

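The red cap stands in the red tray at (317,230). Next is the blue cap.

jog_arm:
  deltas:
    - {"x":0.1,"y":-0.3,"z":0,"spin":0}
    - {"x":0.18,"y":-0.6,"z":0,"spin":0}
    - {"x":0.266,"y":-0.875,"z":0,"spin":0}
    - {"x":0.266,"y":-0.875,"z":0,"spin":0}
  hand: -0.2

```text
time: 7.98
tcp_pos: [0.5056, -0.1608, 0.1421]
orientation: [-3.14, 0.082, 0.002]
force: [-1.2, -0.5, -0.5]
width: 0.602
finger_force: 0.0
```

jog_arm:
  deltas:
    - {"x":0.1,"y":-0.3,"z":0,"spin":0}
    - {"x":0.18,"y":-0.6,"z":0,"spin":0}
    - {"x":0.266,"y":-0.875,"z":0,"spin":0}
    - {"x":0.266,"y":-0.875,"z":0,"spin":0}
    - {"x":0.266,"y":-0.875,"z":0,"spin":0}

```text
time: 8.6
tcp_pos: [0.5521, -0.0349, 0.1427]
orientation: [3.14, -0.087, -0.002]
force: [-0.1, -0.7, -0.8]
width: 0.603
finger_force: 0.0
```

Run:
```python
from h import *
s=r.read_state();im=r.grab_frame("wrist")
for b in blobs(im,(105,150,50),(125,255,255),40)[:3]: print(b,cast("wrist",b[1],.066,s))
print(s["tcp_pos"],s["orientation"],tool(np.array([.5545,-.034,.049])-s["tcp_pos"])/.15)
```

```text
(9899, array([604.9, 138.3]), array([568,  62,  72, 151], dtype=int32)) [[ 0.60861111 -0.20310133  0.066     ]]
(907, array([314.3, 236.3]), array([300, 217,  30,  44], dtype=int32)) [[ 0.55871077 -0.03326638  0.066     ]]
[ 0.55212555 -0.03492924  0.14271838] [ 3.14013067e+00 -8.68960178e-02 -2.00443616e-03] [ 0.01605412 -0.0072133   0.62477257]
```

jog_arm:
  deltas:
    - {"x":0.02,"y":-0.01,"z":0.25,"spin":0}
    - {"x":0.02,"y":-0.01,"z":0.45,"spin":0}
    - {"x":0.02,"y":-0.01,"z":0.625,"spin":0}
    - {"x":0.02,"y":-0.01,"z":0.625,"spin":0}
    - {"x":0.02,"y":-0.01,"z":0.625,"spin":0}

```text
time: 9.28
tcp_pos: [0.5559, -0.0335, 0.051]
orientation: [3.14, -0.088, 0.002]
force: [-0.1, -0.5, -0.2]
width: 0.599
finger_force: 0.0
```

jog_arm:
  deltas:
    - {"x":0,"y":0,"z":0,"spin":0}
    - {"x":0,"y":0,"z":0,"spin":0}
    - {"x":0,"y":0,"z":0,"spin":0}
    - {"x":0,"y":0,"z":0,"spin":0}
    - {"x":0,"y":0,"z":0,"spin":0}
  hand: 1

```text
time: 9.9
tcp_pos: [0.5561, -0.0329, 0.051]
orientation: [3.14, -0.086, 0.002]
force: [-2.0, 0.5, 6.4]
width: 0.189
finger_force: 58.5
```

jog_arm:
  deltas:
    - {"x":0,"y":0,"z":-0.2,"spin":0}
    - {"x":0,"y":0,"z":-0.4,"spin":0}
    - {"x":0,"y":0,"z":-0.6,"spin":0}
    - {"x":0,"y":0,"z":-0.6,"spin":0}

```text
time: 10.4
tcp_pos: [0.5566, -0.0329, 0.1427]
orientation: [3.14, -0.086, 0.007]
force: [0.4, -0.0, -0.3]
width: 0.188
finger_force: 58.5
```

jog_arm:
  deltas:
    - {"x":0.08,"y":0.27,"z":0,"spin":0}
    - {"x":0.16,"y":0.54,"z":0,"spin":0}
    - {"x":0.225,"y":0.795,"z":0,"spin":0}
    - {"x":0.225,"y":0.795,"z":0,"spin":0}

```text
time: 10.9
tcp_pos: [0.5826, -0.1557, 0.1388]
orientation: [-3.14, 0.09, 0.002]
force: [0.1, 0.2, 0.1]
width: 0.186
finger_force: 58.6
```

jog_arm:
  deltas:
    - {"x":0.08,"y":0.27,"z":0,"spin":0}
    - {"x":0.16,"y":0.54,"z":0,"spin":0}
    - {"x":0.225,"y":0.795,"z":0,"spin":0}
    - {"x":0.225,"y":0.795,"z":0,"spin":0}

```text
time: 11.4
tcp_pos: [0.6097, -0.2759, 0.1387]
orientation: [-3.14, 0.089, 0.002]
force: [0.3, -0.2, -0.2]
width: 0.186
finger_force: 58.7
```

jog_arm:
  deltas:
    - {"x":0,"y":0,"z":0.25,"spin":0}
    - {"x":0,"y":0,"z":0.5,"spin":0}
    - {"x":0,"y":0,"z":0.65,"spin":0}
    - {"x":0,"y":0,"z":0.76,"spin":0}
    - {"x":0,"y":0,"z":0.76,"spin":0}
    - {"x":0,"y":0,"z":0.76,"spin":0}

```text
time: 12.15
tcp_pos: [0.6104, -0.2749, 0.0271]
orientation: [3.14, -0.087, 0.002]
force: [0.5, -0.2, 0.2]
width: 0.185
finger_force: 58.7
```

jog_arm:
  deltas:
    - {"x":0,"y":0,"z":0,"spin":0}
    - {"x":0,"y":0,"z":0,"spin":0}
    - {"x":0,"y":0,"z":0,"spin":0}
    - {"x":0,"y":0,"z":0,"spin":0}
  hand: 0.2

```text
time: 12.65
tcp_pos: [0.6098, -0.2747, 0.0258]
orientation: [3.14, -0.087, 0.0]
force: [0.9, -0.0, -0.0]
width: 0.398
finger_force: 0.0
```

jog_arm:
  deltas:
    - {"x":0,"y":0,"z":-0.2,"spin":0}
    - {"x":0,"y":0,"z":-0.45,"spin":0}
    - {"x":0,"y":0,"z":-0.85,"spin":0}
    - {"x":0,"y":0,"z":-0.85,"spin":0}

```text
time: 13.15
tcp_pos: [0.6115, -0.2755, 0.1591]
orientation: [3.137, -0.087, 0.011]
force: [-0.2, 0.4, -0.4]
width: 0.403
finger_force: 0.0
```

Run:
```python
from h import *
s=r.read_state();im=r.grab_frame("wrist");cv2.imwrite("pics/w5.png",cv2.resize(im,None,fx=.5,fy=.5))
print(s["tcp_pos"],s["orientation"],tool(np.array([.44,.275,.26])-s["tcp_pos"])/.15)
```

```text
[ 0.61148507 -0.27548085  0.15906646] [ 3.13710193 -0.08661941  0.01118119] [-1.3415449  -3.60007005 -0.68372568]
```

View pics/w5.png

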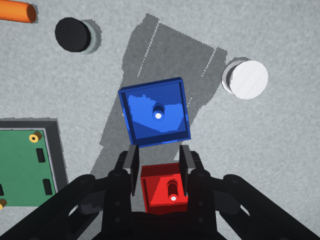

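Both caps stand in their trays: blue at (158,115), red at (173,197). Now to the cover.

jog_arm:
  deltas:
    - {"x":-0.1,"y":-0.3,"z":-0.06,"spin":0}
    - {"x":-0.2,"y":-0.6,"z":-0.12,"spin":0}
    - {"x":-0.335,"y":-0.9,"z":-0.17,"spin":0}
    - {"x":-0.335,"y":-0.9,"z":-0.17,"spin":0}
  hand: -0.4

```text
time: 13.7
tcp_pos: [0.5663, -0.1347, 0.1785]
orientation: [-3.14, 0.083, 0.0]
force: [1.1, -0.5, 0.2]
width: 0.7
finger_force: 0.0
```

jog_arm:
  deltas:
    - {"x":-0.1,"y":-0.3,"z":-0.06,"spin":0}
    - {"x":-0.2,"y":-0.6,"z":-0.12,"spin":0}
    - {"x":-0.335,"y":-0.9,"z":-0.17,"spin":0}
    - {"x":-0.335,"y":-0.9,"z":-0.17,"spin":0}

```text
time: 14.2
tcp_pos: [0.5239, 0.0022, 0.204]
orientation: [-3.14, 0.083, 0.0]
force: [0.3, 0.1, 0.5]
width: 0.7
finger_force: 0.0
```

jog_arm:
  deltas:
    - {"x":-0.1,"y":-0.3,"z":-0.06,"spin":0}
    - {"x":-0.2,"y":-0.6,"z":-0.12,"spin":0}
    - {"x":-0.335,"y":-0.9,"z":-0.17,"spin":0}
    - {"x":-0.335,"y":-0.9,"z":-0.17,"spin":0}

```text
time: 14.7
tcp_pos: [0.4815, 0.1395, 0.2294]
orientation: [-3.14, 0.083, 0.001]
force: [0.5, -0.8, -1.2]
width: 0.699
finger_force: 0.0
```

jog_arm:
  deltas:
    - {"x":-0.1,"y":-0.3,"z":-0.06,"spin":0}
    - {"x":-0.2,"y":-0.6,"z":-0.12,"spin":0}
    - {"x":-0.335,"y":-0.9,"z":-0.17,"spin":0}
    - {"x":-0.335,"y":-0.9,"z":-0.17,"spin":0}
    - {"x":-0.335,"y":-0.9,"z":-0.17,"spin":0}

```text
time: 15.32
tcp_pos: [0.4397, 0.2746, 0.2543]
orientation: [3.139, -0.088, -0.001]
force: [-0.0, -1.2, -0.1]
width: 0.703
finger_force: 0.0
```

Run:
```python
from h import *
s=r.read_state();im=r.grab_frame("wrist");cv2.imwrite("pics/w6.png",im)
print(s["tcp_pos"],s["orientation"])
m=cv2.inRange(cv2.cvtColor(im,cv2.COLOR_BGR2HSV),(0,0,150),(180,40,255))
c,h=cv2.findContours(m,cv2.RETR_CCOMP,cv2.CHAIN_APPROX_NONE)
i=max(range(len(c)),key=lambda k:cv2.contourArea(c[k]));print(cv2.contourArea(c[i]),cv2.minAreaRect(c[i]))
for k in range(len(c)):
    if h[0][k][3]==i and cv2.contourArea(c[k])>20:
        x=cv2.minAreaRect(c[k]);print(cv2.contourArea(c[k]),x,cast("wrist",x[0],.004,s))
```

```text
[0.43969568 0.27462031 0.25430709] [ 3.13928919e+00 -8.75855998e-02 -1.47645497e-03]
56687.0 ((240.85406494140625, 208.4871368408203), (365.82000732421875, 323.564697265625), 31.607501983642578)
157.0 ((277.5544738769531, 385.4554748535156), (13.086913108825684, 20.826486587524414), 50.71058654785156) [[0.19010726 0.33992197 0.004     ]]
22.5 ((274.0, 377.0), (5.656853675842285, 5.656853675842285), 45.0) [[0.20336257 0.34323862 0.004     ]]
41.0 ((266.0, 377.9999694824219), (10.164681434631348, 6.043863773345947), 74.05460357666016) [[0.20240078 0.35351506 0.004     ]]
50.5 ((309.0000305175781, 369.5000305175781), (7.155416965484619, 10.28591251373291), 63.43495178222656) [[0.21223726 0.29823825 0.004     ]]
31.5 ((281.0, 361.5), (7.77817440032959, 6.363960266113281), 45.0) [[0.22612717 0.33234071 0.004     ]]
22.0 ((281.0000305175781, 350.0000305175781), (5.656853675842285, 5.656853675842285), 45.0) [[0.2429148  0.33086812 0.004     ]]
22.5 ((262.2500305175781, 342.7500305175781), (5.656853675842285, 4.949747085571289), 45.0) [[0.25458167 0.35287697 0.004     ]]
121.0 ((273.0, 337.5
[... 16465 characters left out ...]
57), 45.0) [[0.57838145 0.36430399 0.004     ]]
21.5 ((213.50003051757812, 46.5000114440918), (4.242640495300293, 7.071067810058594), 45.0) [[0.58390031 0.36569283 0.004     ]]
67.5 ((203.00003051757812, 49.999996185302734), (8.485280990600586, 12.727920532226562), 45.0) [[0.58147373 0.37613774 0.004     ]]
28.5 ((191.25003051757812, 39.249996185302734), (4.949747085571289, 8.485280990600586), 45.0) [[0.59133684 0.38588677 0.004     ]]
34.5 ((198.50003051757812, 37.999996185302734), (6.363960266113281, 7.77817440032959), 45.0) [[0.59199225 0.37885705 0.004     ]]
21.5 ((162.25001525878906, 28.250003814697266), (4.949747085571289, 5.656853675842285), 45.0) [[0.60223563 0.4116806  0.004     ]]
```

View pics/w6.png

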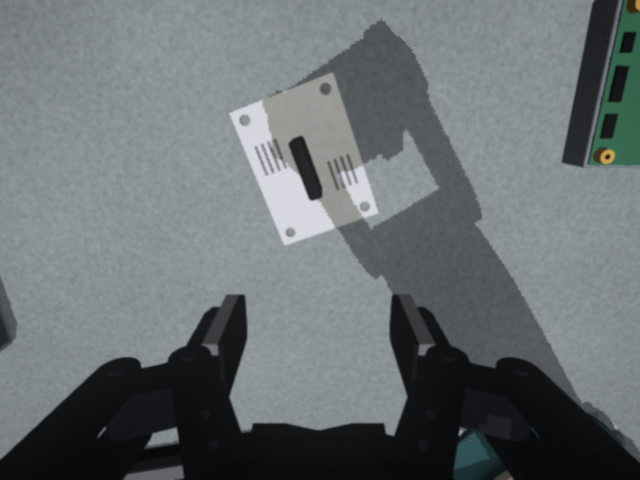

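The cover's holes are at about (245,120), (325,89), (364,207) and (290,232). Its black grip is centred near (306,168).

Run:
```python
from h import *
np.set_printoptions(precision=4,suppress=True)
im=cv2.imread("pics/w6.png");s=r.read_state();g=cv2.cvtColor(im,cv2.COLOR_BGR2GRAY)
P=[]
for x,y in((245,120),(325,89),(364,207),(290,232)):
    w=g[y-9:y+10,x-9:x+10].astype(float);t=(w.min()+np.median(w))/2
    yy,xx=np.nonzero(w[2:-2,2:-2]<t);P.append((xx.mean()+x-7,yy.mean()+y-7))
Q=cast("wrist",P,.004,s)
print(np.array(P),Q,"c",Q.mean(0));d=(Q[0]-Q[3]+Q[1]-Q[2]);a=np.arctan2(d[1],d[0])
print("len",np.linalg.norm(Q[0]-Q[3]),np.linalg.norm(Q[1]-Q[2]),np.linalg.norm(Q[0]-Q[1]),"yaw",np.degrees(a))
M=R.from_rotvec(s["orientation"]).as_matrix();ty=np.degrees(np.arctan2(M[1,0],M[0,0]));print("tool yaw",ty,"spin",(ty-np.degrees(a))/90)
m=cv2.inRange(g[130:205,285:330],0,45);b=np.argwhere(m)[:,::-1].astype(np.float32);print("grip",b.mean(0)+[285,130],cast("wrist",b.mean(0)+[285,130],.026,s))
c=Q.mean(0);print(tool(np.array([c[0],c[1],s["tcp_pos"][2]])-s["tcp_pos"])/.15)
```

```text
[[244.2353 119.8588]
 [325.0495  88.4752]
 [363.1688 207.2597]
 [289.8889 232.0794]] [[0.5157 0.344  0.004 ]
 [0.5405 0.2612 0.004 ]
 [0.4183 0.2262 0.004 ]
 [0.3947 0.3076 0.004 ]] c [0.4673 0.2847 0.004 ]
len 0.1263609074058018 0.1271763698282069 0.08638608352170203 yaw 16.362716881831343
tool yaw -3.2395179014256015 spin -0.21780260870285492
grip [305.6406 167.2229] [[0.4679 0.2845 0.026 ]]
[ 0.1796 -0.0795 -0.0002]
```

jog_arm:
  deltas:
    - {"x":0.1,"y":-0.04,"z":0.2,"spin":-0.1}
    - {"x":0.18,"y":-0.08,"z":0.5,"spin":-0.218}
    - {"x":0.18,"y":-0.08,"z":0.8,"spin":-0.218}
    - {"x":0.18,"y":-0.08,"z":0.8,"spin":-0.218}
    - {"x":0.18,"y":-0.08,"z":0.8,"spin":-0.218}
    - {"x":0.18,"y":-0.08,"z":0.8,"spin":-0.218}

```text
time: 16.12
tcp_pos: [0.4674, 0.2862, 0.1376]
orientation: [-3.108, -0.449, -0.004]
force: [-0.4, -0.4, -0.2]
width: 0.704
finger_force: 0.0
```

Run:
```python
from h import *
s=r.read_state();M=R.from_rotvec(s["orientation"]).as_matrix()
print(s["tcp_pos"],np.degrees(np.arctan2(M[1,0],M[0,0])),tool(np.array([.4675,.2846,.012])-s["tcp_pos"])/.15)
```

```text
[0.46740377 0.28616852 0.13760506] 16.42375425732423 [-0.00476246  0.01074917  0.83735008]
```

jog_arm:
  deltas:
    - {"x":0,"y":0.01,"z":0.3,"spin":0}
    - {"x":0,"y":0.01,"z":0.55,"spin":0}
    - {"x":0,"y":0.01,"z":0.7,"spin":0}
    - {"x":0,"y":0.01,"z":0.835,"spin":0}
    - {"x":0,"y":0.01,"z":0.835,"spin":0}
    - {"x":0,"y":0.01,"z":0.835,"spin":0}

```text
time: 16.88
tcp_pos: [0.4676, 0.285, 0.0113]
orientation: [-3.109, -0.45, -0.002]
force: [-0.4, -0.0, 0.2]
width: 0.704
finger_force: 0.0
```

jog_arm:
  deltas:
    - {"x":0,"y":0,"z":0,"spin":0}
    - {"x":0,"y":0,"z":0,"spin":0}
    - {"x":0,"y":0,"z":0,"spin":0}
    - {"x":0,"y":0,"z":0,"spin":0}
    - {"x":0,"y":0,"z":0,"spin":0}
    - {"x":0,"y":0,"z":0,"spin":0}
  hand: 1

```text
time: 17.62
tcp_pos: [0.4673, 0.2848, 0.0106]
orientation: [-3.109, -0.45, -0.001]
force: [-1.5, -0.5, 5.6]
width: 0.156
finger_force: 60.0
```

jog_arm:
  deltas:
    - {"x":0,"y":0,"z":-0.1,"spin":0}
    - {"x":0,"y":0,"z":-0.25,"spin":0}
    - {"x":0,"y":0,"z":-0.45,"spin":0}
    - {"x":0,"y":0,"z":-0.65,"spin":0}
    - {"x":0,"y":0,"z":-0.85,"spin":0}
    - {"x":0,"y":0,"z":-0.95,"spin":0}
    - {"x":0,"y":0,"z":-0.95,"spin":0}

```text
time: 18.5
tcp_pos: [0.4672, 0.2848, 0.1534]
orientation: [-3.109, -0.45, -0.002]
force: [-1.0, 0.2, -3.7]
width: 0.153
finger_force: 58.7
```

jog_arm:
  deltas:
    - {"x":-0.01,"y":0.1,"z":0,"spin":0}
    - {"x":-0.03,"y":0.3,"z":0,"spin":0}
    - {"x":-0.05,"y":0.5,"z":0,"spin":0}
    - {"x":-0.079,"y":0.732,"z":0,"spin":0}

```text
time: 19.0
tcp_pos: [0.4863, 0.1743, 0.1511]
orientation: [3.109, 0.45, -0.003]
force: [0.7, -0.5, -3.2]
width: 0.152
finger_force: 58.7
```

jog_arm:
  deltas:
    - {"x":-0.02,"y":0.2,"z":0,"spin":0}
    - {"x":-0.04,"y":0.4,"z":0,"spin":0}
    - {"x":-0.06,"y":0.6,"z":0,"spin":0}
    - {"x":-0.079,"y":0.732,"z":0,"spin":0}

```text
time: 19.5
tcp_pos: [0.506, 0.0653, 0.1512]
orientation: [3.109, 0.448, -0.003]
force: [-0.1, -0.8, -2.4]
width: 0.154
finger_force: 58.8
```

jog_arm:
  deltas:
    - {"x":-0.02,"y":0.2,"z":0,"spin":0.05}
    - {"x":-0.04,"y":0.4,"z":0,"spin":0.1}
    - {"x":-0.06,"y":0.55,"z":0,"spin":0.15}
    - {"x":-0.07,"y":0.65,"z":0,"spin":0.2}
    - {"x":-0.079,"y":0.732,"z":0,"spin":0.219}
    - {"x":-0.079,"y":0.732,"z":0,"spin":0.219}
    - {"x":-0.079,"y":0.732,"z":0,"spin":0.219}

```text
time: 20.38
tcp_pos: [0.526, -0.0411, 0.1523]
orientation: [-3.14, 0.087, 0.001]
force: [0.4, 0.6, -2.5]
width: 0.157
finger_force: 58.8
```

Run:
```python
from h import *
s=r.read_state();M=R.from_rotvec(s["orientation"]).as_matrix()
print(s["tcp_pos"],np.degrees(np.arctan2(M[1,0],M[0,0])),M[:,2],s["width"],tool(np.array([.5265,-.0416,.080])-s["tcp_pos"])/.15)
im=r.grab_frame("wrist");cv2.imwrite("pics/w7.png",im)
```

```text
[ 0.52602612 -0.04109479  0.1522765 ] -3.18539852330147 [-3.92129111e-04  1.86483633e-04 -9.99999906e-01] 0.1573726030008415 [0.00353509 0.00326651 0.48184145]
```

View pics/w7.png

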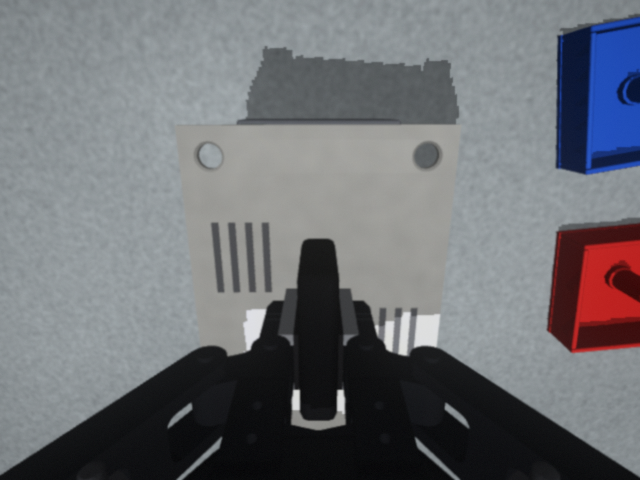

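The wrist picture shows the cover in the grip with its front holes at (210,156) and (427,155). I'll lower it to the hover height and check the hole positions.

jog_arm:
  deltas:
    - {"x":0.005,"y":0.005,"z":0.15,"spin":0}
    - {"x":0.005,"y":0.005,"z":0.28,"spin":0}
    - {"x":0.005,"y":0.005,"z":0.38,"spin":0}
    - {"x":0.005,"y":0.005,"z":0.44,"spin":0}
    - {"x":0.005,"y":0.005,"z":0.475,"spin":0}
    - {"x":0.005,"y":0.005,"z":0.475,"spin":0}
    - {"x":0.005,"y":0.005,"z":0.475,"spin":0}
    - {"x":0.005,"y":0.005,"z":0.475,"spin":0}

```text
time: 21.42
tcp_pos: [0.5271, -0.0422, 0.0818]
orientation: [3.14, -0.089, 0.001]
force: [-1.4, 0.1, -2.1]
width: 0.152
finger_force: 58.9
```

Run:
```python
from h import *
np.set_printoptions(precision=4,suppress=True)
s=r.read_state();im=r.grab_frame("wrist");sc=r.grab_frame("scene");sd=r.grab_frame("side")
print(s["tcp_pos"],s["orientation"],s["width"],s["moment"])
z=s["tcp_pos"][2]-.0106+.004
g=cv2.cvtColor(im,cv2.COLOR_BGR2GRAY)
big=np.hstack([cv2.resize(sc[180:290,230:360],None,fx=3,fy=3),cv2.resize(sd[205:285,290:400],None,fx=3,fy=3)[:,:400].copy() if 0 else cv2.resize(sd[195:305,285:405],None,fx=3,fy=3)])
cv2.imwrite("pics/f8.png",cv2.resize(np.vstack([big[:, :750],cv2.resize(im[100:240,170:470],(750,350))[:270]]),(750,600)) )
for n in range(4):
    p=np.array([[63,43],[63,-43],[-63,43],[-63,-43]])[n]/1000
    a=np.radians(-3.25);w=np.array([.5265+p[0]*np.cos(a)-p[1]*np.sin(a),-.0416+p[0]*np.sin(a)+p[1]*np.cos(a),z,1])
    for cam,img in(("wrist",im),("scene",sc),("side",sd)):
        c,P=campose(cam,s);q=(np.linalg.inv(P)@w)[:3]*[1,-1,-1]
        u=cv2.projectPoints(q[None],np.zeros(3),np.zeros(3),c["mtx"],c["distortion"])[0].ravel()
        print(n,cam,"expect px",u.round(1),w[:2])
```

```text
[ 0.5271 -0.0422  0.0818] [ 3.1403 -0.0892  0.0011] 0.15242322848802084 [0.0125 0.0097 0.0489]
0 wrist expect px [207.3 158.9] [ 0.5918 -0.0022]
0 scene expect px [335.9 235.6] [ 0.5918 -0.0022]
0 side expect px [313.2 239.9] [ 0.5918 -0.0022]
1 wrist expect px [424.7 158.8] [ 0.587  -0.0881]
1 scene expect px [298.4 259.5] [ 0.587  -0.0881]
1 side expect px [322.3 214.8] [ 0.587  -0.0881]
2 wrist expect px [230.7 413.7] [0.466  0.0049]
2 scene expect px [295.  195.5] [0.466  0.0049]
2 side expect px [375.1 249.6] [0.466  0.0049]
3 wrist expect px [402.3 413.7] [ 0.4612 -0.081 ]
3 scene expect px [258.4 216.8] [ 0.4612 -0.081 ]
3 side expect px [380.2 223.4] [ 0.4612 -0.081 ]
```

View pics/f8.png

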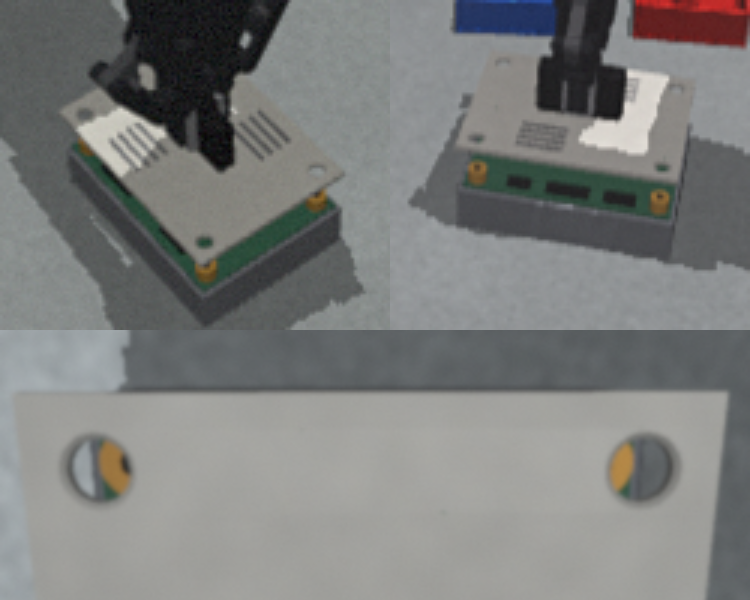

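The crops show the plate level and clear of the module. The wrist-view holes at (209,156) and (428,156) sit about 1 to 2 mm past where they should be in x and y. I'll apply a small correction and let it settle.

jog_arm:
  deltas:
    - {"x":-0.01,"y":-0.008,"z":0,"spin":0}
    - {"x":-0.01,"y":-0.008,"z":0,"spin":0}
    - {"x":-0.01,"y":-0.008,"z":0,"spin":0}
    - {"x":-0.01,"y":-0.008,"z":0,"spin":0}
    - {"x":-0.01,"y":-0.008,"z":0,"spin":0}
    - {"x":-0.01,"y":-0.008,"z":0,"spin":0}

```text
time: 22.32
tcp_pos: [0.5255, -0.0408, 0.0813]
orientation: [-3.14, 0.089, 0.0]
force: [-0.6, 0.2, -3.1]
width: 0.157
finger_force: 58.9
```

Run:
```python
from plant import r
s=r.read_state();print(s["tcp_pos"],abs(s["qvel"]).max(),s["finger_force"],s["force"]);print(r.hand_in())
```

```text
[ 0.52548124 -0.04083503  0.08128718] 0.0020662960513263945 58.91678988933563 [-0.57075077  0.17176099 -3.11786126]
the job is handed in; nothing more can be done
None
```

The job is handed in at about 22 s (verdict not shown): red and blue caps are in their matching trays, and the cover is held level and still about 2 cm above the posts, holes aligned to within about 2 mm by my measurements.

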